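# Grade loose parts with a slotted tray on the film bench

### The job

Pick up the slotted tray by its handle, hold it over the narrow compartment of the sorting box and tilt it towards its slotted end, so that both brass spacers drop through the slots into that compartment while the film core stays in the tray. Then tip the core out over the tray's open end into the wide compartment, and set the empty tray down flat on the bench and let go. Do not touch the spacers or the core with the gripper.

Things in the scene. Friction and masses are not known exactly. Their poses are not given: they have to be found in the camera images.
- sieve: Dark steel tray, 160 x 108 mm, 0.3 kg. Origin: centre of underside; x to the slotted end, z up. Floor 4 mm thick, solid from x=-80 to -8 mm; slots right across at x=-8 to 12, 16 to 36, 40 to 60. 34 mm high walls at both sides and at x=78; rear end x=-80 open. Wooden flat bar handle along y, over the middle: centre x=0, z=75 mm, 14 thick (x), 24 high, 108 long, open below; pinch from above along x.
- box: Fixed open plywood sorting box, 180 x 295 mm, 60 mm high, walls and floor 5 mm. Origin: centre of underside, z up, x along the 180 mm side, away from the robot at zero yaw. Two compartments: the narrow one at +y (inside y = 22.5 to 142.5 mm), the wide one at -y (inside y = -142.5 to 17.5 mm); both reach inside from x = -85 to 85 mm.
- spacer0: Short brass spacer bush, a plain cylinder 12 mm diameter x 10 mm high, 10 g. Origin: centre of one end face (the lower at the start), z along its axis. Starts standing on the tray's solid rear floor; slides at a tilt of 14 to 20 degrees (30 clears it) and drops nearly straight down through the first slots it meets.
- spacer1: Short brass spacer bush, a plain cylinder 12 mm diameter x 10 mm high, 10 g. Origin: centre of one end face (the lower at the start), z along its axis. Starts standing on the tray's solid rear floor; slides at a tilt of 14 to 20 degrees (30 clears it) and drops nearly straight down through the first slots it meets.
- core: White plastic film core, flat ring 60 mm across, 25 mm bore, 16 mm high, 40 g. Origin: centre of underside, z its axis. Starts flat on the tray's solid floor; too big for the slots, slides over them to the front wall. Slides at a tilt of 14 to 20 degrees; at 35 it leaves the open end at up to 1 m/s and lands some 30 to 80 mm beyond the edge. Stays put in a level tray moved smoothly.

How it is judged:
On the way, in this order (a step that is already met when the one before it is completed fails the run):
1. both spacers lie in the narrow compartment while the core is still in the tray (x of spacer0 in the frame of box between -0.09 and 0.09 m and y of spacer0 in the frame of box between 0.02 and 0.145 m and z of spacer0 in the frame of box between -0.01 and 0.05 m and x of spacer1 in the frame of box between -0.09 and 0.09 m and y of spacer1 in the frame of box between 0.02 and 0.145 m and z of spacer1 in the frame of box between -0.01 and 0.05 m and x of core in the frame of sieve between -0.085 and 0.085 m and y of core in the frame of sieve between -0.055 and 0.055 m and z of core in the frame of sieve between -0.01 and 0.06 m), for 0.2 s.
2. the core lies in the wide compartment, the spacers still in the narrow one (x of spacer0 in the frame of box between -0.09 and 0.09 m and y of spacer0 in the frame of box between 0.02 and 0.145 m and z of spacer0 in the frame of box between -0.01 and 0.05 m and x of spacer1 in the frame of box between -0.09 and 0.09 m and y of spacer1 in the frame of box between 0.02 and 0.145 m and z of spacer1 in the frame of box between -0.01 and 0.05 m and x of core in the frame of box between -0.09 and 0.09 m and y of core in the frame of box between -0.145 and 0.02 m and z of core in the frame of box between -0.01 and 0.055 m), for 0.2 s.
At the end, for the whole second after the job is handed in: Both spacers lie inside the narrow compartment and the core inside the wide compartment of the box, and the tray stands on the bench itself (underside less than 12 mm up, upright within 7 degrees); everything is at rest and let go (all of step 2 and linear speed of each of spacer0, spacer1, core, sieve below 0.05 m/s and height (world z) of sieve below 0.012 m and angle between sieve's own z axis and vertical below 0.12 rad); the robot touches nothing.
It fails at once if the gripper touches a spacer or the core (contact force between the fingers and spacer0 above 0.3 N or contact force between the fingers and spacer1 above 0.3 N or contact force between the fingers and core above 0.3 N).
It also fails if it takes over 64 s, if anything falls off the work surface, if the arm or the gripper's body presses on something with over 40 N, if the wrist force passes 120 N, or if a joint passes its speed limit or range.

### The arm

A 6-joint arm with a two-finger parallel gripper is mounted at the origin on the work surface. World frame = base frame: x ahead of the robot, y to its left, z up, the work surface at z = 0. Lengths are in m, angles in rad, forces in N, time in s.
With the tool pointing down it reaches from about 0.375 to 0.975 m from the base axis. Payload 3.8 kg.
Tool frame: the origin (TCP) lies between the finger pads; the fingertips stand 22 mm ahead of it and the grasp point (between the pads) lies 3 mm ahead of it (bot.finger_overhang is the distance from the TCP to the fingertips, in m); x points along the fingers, y is the direction in which the jaws open and shut, and the axes are right-handed (so a half turn about x gives the same grasp; the last joint's range is limited). The gripper opens to 85 mm and grips with 20 to 120 N. Pads are 22 mm wide; open, the fingers measure 114 mm over their backs; the gripper's body (76 mm by 85 mm) begins 54 mm behind the grasp point. The pads swing forward as they close: fully open they stand 13 mm farther back than shut.
Start: joints at [-1.34, 0.264, 1.604, -0, 1.274, -0.037], TCP at [0.179, -0.651, 0.219] pointing down, gripper open.
Joint ranges: [-2.63, 2.63], [-0.94, 2.18], [0.31, 2.57], [-1.31, 4.45], [0, 2.66], [-2.55, 2.55]. Speed limits (rad/s): [2.57, 2.57, 3.14, 3.14, 3.14, 3.14].

### API

Orientations are given as a rotation vector (axis times angle).
In Python, from workcell import bot gives the robot as it stands. The module is installed in compiled form; this text tells all that it offers.
- The arm moves only by the tool arm_command, never from a script. Its argument "series" is a list that holds one entry, the list of rows, each a list of 7 numbers: the turn, a rotation vector about the tool's x, y, z in rad, then the shift along the tool's x, y, z in cm, then the opening, from 0 (shut) to 1 (fully open). In form: [[[rx, ry, rz, x, y, z, grip], ...]]. A call has 1 to 10 rows; each row shifts and turns the pose as measured when the row begins, along the tool's axes as they then stand; what a row does not reach is not made up. A row lasts 1/10 s, in which the tool goes at most 50 mm and 8.59 degrees, less where a joint would pass 70% of its speed; a pose out of reach is approached as far as the arm can. A call is refused whole if a number of a shift passes 5 or a number of a turn 0.15, either way. A call with a gripper value outside its range is refused whole. The fingers move at their own pace and stop on an object; "newtons" is the grip in N (left out, the last holds). Time passes only in rows, so rows that do not move let the fingers close. It gives the time, the measured TCP pose, the force and the opening at its end, in the units of the state.
- bot.read_state(): the state, without advancing time (a new reading comes with each control period).
- bot.read_camera(name): name is "side" or "top" or "wrist"; returns (picture, depth): 480x640x3 uint8, blue, green, red; 480x640 float32, m along the optical axis (not along the pixel's ray), 0 where there is no reading.
- bot.camera_info(name): a dict with "K" (3x3 intrinsics, pixels), "extrinsics" (4x4, takes a point from camera to world coordinates). Camera axes: x right, y down, z forward; pixel columns grow to the right and rows downward; lengths in m; the calibration is good to about 2 mm. A picture is of the moment at which its call begins: read the wrist's pose just before it. camera_info takes no time and is no camera call; for the wrist camera it gives the pose at the moment of the call.
- bot.finish_job(): hands the job in, once; it reports no verdict.
The state is a dict: "time": time; "q": joint angles; "joint_vel": joint speeds; "joint_torque": joint torques, N m; "tool_pos": TCP position; "tcp_rot": TCP orientation; "wrist_force": force on the tool from outside, world axes, zero at the start; "torque": the same for the moment, N m; "width": opening from 0.0 (shut) to 1.0 (fully open).
Only numpy, scipy, OpenCV 4.12 (cv2) and the standard library are available. Lean on these libraries where they do the work, as an engineer would, in place of code of your own. Each camera call takes 0.05 s, during which the arm holds its last target.

## Working session

There is one attempt and no reset: what is moved stays moved. The work goes in short steps, Python scripts to look and compute and a tool call to move; the robot and the scene stay as the last step left them, time stands still between calls to the robot, and variables do not carry over. Pictures are saved under pics/ and viewed, and the job is handed in when it is done.

Besides the shell and the picture viewer there is one more tool, called after "Request:" by a JSON object that holds its "method" and its "body", one argument or row to a line. arm_command: Moves the arm, as the interface text tells. Its arguments: {"type":"object","properties":{"series":{"type":"array"},"newtons":{"type":"number"}},"required":["series"]}

```bash
mkdir -p pics; ls
python3 - <<'E'
from workcell import bot
import cv2
print(bot.read_state())
for n in ["top","side"]:
    p,d=bot.read_camera(n); cv2.imwrite(f"pics/{n}0.png",p)
    import numpy as np; np.save(f"{n}0.npy",d)
    i=bot.camera_info(n); print(n,i["K"],i["extrinsics"])
E
```

```text
pics
{'time': 0.0, 'q': array([-1.33990923e+00,  2.64740464e-01,  1.60540843e+00,  2.02054727e-05,
        1.27368807e+00, -3.68469105e-02]), 'joint_vel': array([-0.00039443, -0.00011088, -0.00086479,  0.0015177 , -0.00016073,
        0.00137231]), 'joint_torque': array([ 1.59438014e-04, -5.15107369e+01, -3.67315793e+01, -1.15906510e-04,
        1.29452418e-02, -1.22511605e-05]), 'tool_pos': array([ 0.17843218, -0.65019031,  0.21815201]), 'tcp_rot': array([ 2.0791287 ,  0.28236832, -2.0795445 ]), 'wrist_force': array([ 0.23802082,  1.47176619, -0.69026824]), 'torque': array([-0.04624594,  0.02259379, -0.04303003]), 'width': 0.9992147384539357}
top [[589.95208105   0.         321.11567803]
 [  0.         589.95208105 235.33217372]
 [  0.           0.           1.        ]] [[-9.79035575e-02 -9.73404753e-01  2.07118516e-01  3.58100086e-01]
 [-9.95171705e-01  9.72089284e-02 -1.35536765e-02 -4.98632482e-04]
 [-6.94055591e-03 -2.07445440e-01 -9.78221968e-01  7.37101045e-01]
 [ 0.00000000e+00  0.00000000e+00  0.00000000e+00  1.00000000e+00]]
side [[478.14377877   0.         315.78668008]
 [  0.         478.14377877 242.32230582]
 [  0.           0.           1.        ]] [[-0.82187523 -0.41620598  0.3889649   0.24713125]
 [-0.56949016  0.61732317 -0.54276428  0.35012926]
 [-0.01421531 -0.6675962  -0.74438783  0.5112867 ]
 [ 0.          0.          0.          1.        ]]
```

View pics/top0.png

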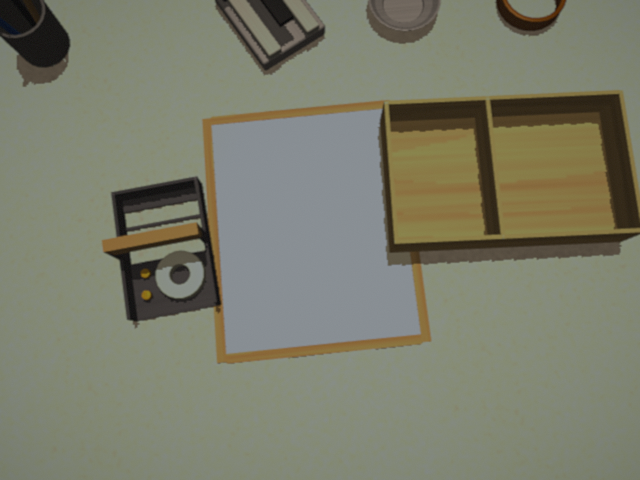

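View pics/side0.png

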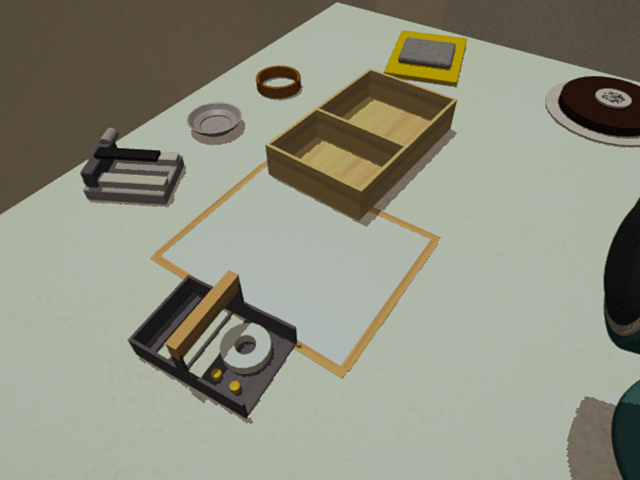

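The top view shows the tray at left (handle about (153,240), core (180,275), spacers (145,273) and (146,295)). Its slotted end points up the image. The box is at right, with the narrow compartment on its left side. Next I measure poses from depth.

```bash
cat > h.py <<'E'
import numpy as np,cv2
from workcell import bot
from scipy.spatial.transform import Rotation as R
def cloud(n,d):
    i=bot.camera_info(n);K=i["K"];E=np.array(i["extrinsics"])
    v,u=np.mgrid[:480,:640]
    P=np.stack([(u-K[0][2])/K[0][0]*d,(v-K[1][2])/K[1][1]*d,d],-1)
    W=P@E[:3,:3].T+E[:3,3]; W[d==0]=np.nan
    return W
def proj(n,p):
    i=bot.camera_info(n);E=np.linalg.inv(i["extrinsics"]);c=E[:3,:3]@p+E[:3,3];q=np.array(i["K"])@c;return q[:2]/q[2]
def rect(P):
    r=cv2.minAreaRect((P[:,:2]*1000).astype(np.float32));return r
E
python3 - <<'E'
from h import *
W=cloud("top",np.load("top0.npy"))
def sel(u0,u1,v0,v1,z0,z1):
    P=W[v0:v1,u0:u1].reshape(-1,3);P=P[~np.isnan(P[:,0])];return P[(P[:,2]>z0)&(P[:,2]<z1)]
print("bench z",np.median(W[380:460,200:500,2]))
H=sel(90,230,170,330,.07,.1);print("handle",len(H),H.min(0),H.max(0),np.median(H[:,2]),rect(H[H[:,2]>.08]))
T=sel(90,230,170,330,.029,.04);print("tray rim",len(T),T.min(0),T.max(0),rect(T))
B=sel(370,640,80,260,.054,.066);print("box",len(B),rect(B))
print("box top z",np.median(B[:,2]))
for n,(u,v) in dict(core=(165,285),s0=(145,273),s1=(146,295),div0=(490,170),cwt=(480,238)).items(): print(n,W[v,u])
W=cloud("side",np.load("side0.npy"))
H=sel(120,310,260,420,.08,.1);print("side handle",len(H),np.median(H[:,2]),rect(H))
T=sel(120,310,260,420,.029,.04);print("tray",rect(T))
B=sel(260,460,60,220,.054,.066);print("box",rect(B))
B=sel(260,460,60,220,.0,.01);
E
```

```text
bench z nan
handle 1541 [0.50097248 0.12812234 0.0701953 ] [0.52565771 0.23748126 0.09125812] 0.08676709057961618 ((513.1116333007812, 182.73880004882812), (15.0177583694458, 108.68925476074219), 5.540267467498779)
tray rim 1352 [0.42861636 0.12123558 0.02900984] [0.59753195 0.24356859 0.03953865] ((513.4615478515625, 182.85012817382812), (160.82765197753906, 108.99685668945312), 5.458010673522949)
box 4787 ((565.5551147460938, -246.82728576660156), (296.6429138183594, 181.53231811523438), 86.95379638671875)
box top z 0.05933950858397019
core [0.46695158 0.18537633 0.02102218]
s0 [0.48532054 0.21110686 0.01450974]
s1 [0.45814656 0.21137452 0.01277551]
div0 [ 0.56528606 -0.22380104  0.04580074]
cwt [ 0.47977446 -0.19446822  0.06022874]
side handle 1481 0.08735665557328809 ((515.5685424804688, 184.40447998046875), (16.329341888427734, 108.73161315917969), 5.381301403045654)
tray ((515.9622192382812, 184.6332244873047), (161.26150512695312, 108.7435302734375), 5.476718425750732)
box ((568.07861328125, -244.90982055664062), (299.5032043457031, 182.6282958984375), 86.9569091796875)
```

```bash
cat >> h.py <<'E'
TY=0.0953; BY=-0.053
TP=np.array([.5145,.1837,0]); BP=np.array([.567,-.246,0])
def tgt(yaw,tilt,s):
    # tray frame yaw, tilt (+ = slotted end down); tool x = -tray z, tool y = s*tray x
    T=R.from_euler('z',yaw)*R.from_euler('y',tilt); M=T.as_matrix()
    x=-M[:,2]; y=s*M[:,0]; return R.from_matrix(np.stack([x,y,np.cross(x,y)],1))
def go(pos,rot):
    s=bot.read_state(); C=R.from_rotvec(s['tcp_rot'])
    d=C.inv().apply(np.array(pos)-s['tool_pos'])*100; r=(C.inv()*rot).as_rotvec()
    print("t",round(s['time'],2),"tcp",s['tool_pos'].round(4),"F",s['wrist_force'].round(1),"w",round(s['width'],3),"q",s['q'].round(2))
    print("turn total",r.round(3),"shift cm (tool axes now)",d.round(2)); return r,d
E
python3 - <<'E'
from h import *
C=R.from_rotvec(bot.read_state()['tcp_rot']); print(C.as_matrix().round(3))
for s in (1,-1): go([.5145,.1837,.17],tgt(TY,0,s))
E
```

```text
[[-0.     0.265 -0.964]
 [ 0.002 -0.964 -0.265]
 [-1.    -0.002 -0.   ]]
t 0.1 tcp [ 0.1785 -0.6503  0.2183] F [ 0.1 -0.   0.6] w 0.995 q [-1.34  0.26  1.61  0.    1.27 -0.04]
turn total [-1.398e+00 -1.000e-03  2.000e-03] shift cm (tool axes now) [  4.98 -71.52 -54.48]
t 0.1 tcp [ 0.1785 -0.6503  0.2183] F [ 0.1 -0.   0.6] w 0.995 q [-1.34  0.26  1.61  0.    1.27 -0.04]
turn total [1.743 0.002 0.002] shift cm (tool axes now) [  4.98 -71.52 -54.48]
```

Request:
{"method": "arm_command", "body": {
  "series": [
    [[0, 0, 0, 0, -2, -1.5, 1], [0, 0, 0, 0, -3.5, -2.7, 1], [0, 0, 0, 0, -3.8, -2.9, 1], [0, 0, 0, 0, -3.8, -2.9, 1], [0, 0, 0, 0, -3.8, -2.9, 1], [0, 0, 0, 0, -3.8, -2.9, 1], [0, 0, 0, 0, -3.8, -2.9, 1], [0, 0, 0, 0, -3.8, -2.9, 1], [0, 0, 0, 0, -3.8, -2.9, 1], [0, 0, 0, 0, -3.8, -2.9, 1]]
  ]
}}

```text
time: 1.1
tool_pos: [0.3491, -0.2197, 0.213]
tcp_rot: [2.087, 0.277, -2.091]
wrist_force: [1.5, 0.1, 0.2]
width: 1.005
```

Request:
{"method": "arm_command", "body": {
  "series": [
    [[-0.14, 0, 0, 0, 0, 0, 1], [-0.14, 0, 0, 0, 0, 0, 1], [-0.14, 0, 0, 0, 0, 0, 1], [-0.14, 0, 0, 0, 0, 0, 1], [-0.14, 0, 0, 0, 0, 0, 1], [-0.14, 0, 0, 0, 0, 0, 1], [-0.14, 0, 0, 0, 0, 0, 1], [-0.14, 0, 0, 0, 0, 0, 1], [-0.14, 0, 0, 0, 0, 0, 1], [-0.14, 0, 0, 0, 0, 0, 1]]
  ]
}}

```text
time: 2.1
tool_pos: [0.3484, -0.2084, 0.2087]
tcp_rot: [1.101, 1.294, -1.092]
wrist_force: [0.2, 0.6, -0.4]
width: 1.002
```

Run:
```python
from h import *
go([.5145,.1837,.17],tgt(TY,0,1))
```

```text
t 2.1 tcp [ 0.3484 -0.2084  0.2087] F [ 0.2  0.6 -0.4] w 1.002 q [-0.61 -0.25  2.14  0.01  1.26 -0.76]
turn total [ 0.06  -0.015  0.006] shift cm (tool axes now) [  4.28  22.5  -36.11]
```

Request:
{"method": "arm_command", "body": {
  "series": [
    [[0.01, 0, 0, 0, 1.2, -2, 1], [0.02, 0, 0, 0, 2.3, -3.7, 1], [0.03, 0, 0, 0, 2.6, -4.1, 1], [0, 0, 0, 0, 2.6, -4.1, 1], [0, 0, 0, 0, 2.6, -4.1, 1], [0, 0, 0, 0, 2.6, -4.1, 1], [0, 0, 0, 0, 2.6, -4.1, 1], [0, 0, 0, 0, 2.6, -4.1, 1], [0, 0, 0, 0, 2.6, -4.1, 1], [0, 0, 0, 0, 1, -1.6, 1]]
  ]
}}

```text
time: 3.1
tool_pos: [0.5384, 0.1847, 0.2085]
tcp_rot: [1.148, 1.266, -1.144]
wrist_force: [-0.1, -1.2, -1.2]
width: 0.999
```

Run:
```python
from h import *
go([.5145,.1837,.17],tgt(TY,0,1))
```

```text
t 3.1 tcp [0.5384 0.1847 0.2085] F [-0.1 -1.2 -1.2] w 0.999 q [0.28 0.08 1.84 0.01 1.23 0.18]
turn total [-0.006 -0.013  0.009] shift cm (tool axes now) [ 3.87 -2.36 -0.07]
```

Correct it, then look from above with the wrist camera.

Request:
{"method": "arm_command", "body": {
  "series": [
    [[-0.003, -0.008, 0.005, 0.4, -1.2, 0, 1], [-0.003, -0.005, 0.004, 0.4, -1.2, 0, 1], [0, 0, 0, 0, 0, 0, 1], [0, 0, 0, 0, 0, 0, 1]]
  ]
}}

```text
time: 3.5
tool_pos: [0.5112, 0.1824, 0.1978]
tcp_rot: [1.132, 1.254, -1.141]
wrist_force: [0.1, 0.6, -0.4]
width: 1.002
```

Run:
```python
from h import *
go([.5145,.1837,.17],tgt(TY,0,1))
W=bot.camera_info("wrist")
p,d=bot.read_camera("wrist");cv2.imwrite("pics/w1.png",p)
P=cloud("wrist",d).reshape(-1,3);P=P[~np.isnan(P[:,0])]
H=P[(P[:,2]>.08)&(P[:,2]<.1)];print(len(H),np.median(H[:,2]),rect(H))
T=P[(P[:,2]>.029)&(P[:,2]<.04)&(P[:,1]>.1)];print(rect(T))
```

```text
t 3.5 tcp [0.5112 0.1824 0.1978] F [ 0.1  0.6 -0.4] w 1.002 q [ 0.3   0.03  1.91 -0.    1.21  0.2 ]
turn total [0.003 0.003 0.004] shift cm (tool axes now) [ 2.78  0.35 -0.11]
2073 0.0863334877947145 ((515.16064453125, 182.90753173828125), (13.471098899841309, 108.02056121826172), 5.500219821929932)
((515.042724609375, 182.556396484375), (159.89483642578125, 108.7729721069336), 5.222762107849121)
```

View pics/w1.png

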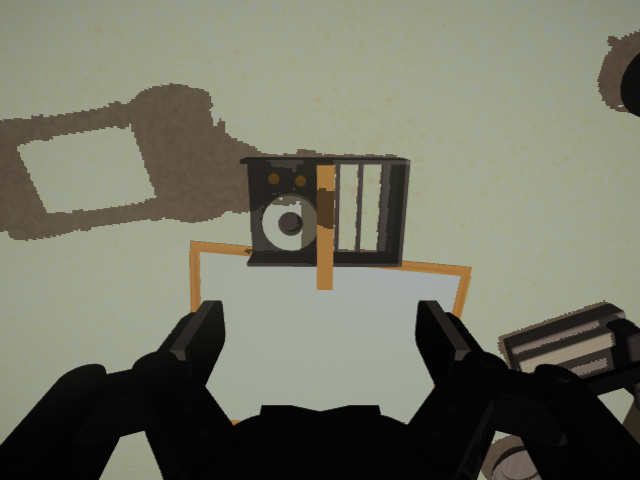

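The wrist view shows the handle vertical at column 325, between the open fingers, with the core and spacers left of it. The pose agrees with the top camera within 1 mm. I descend 12 cm.

Request:
{"method": "arm_command", "body": {
  "series": [
    [[0, 0, 0, 1, 0.2, 0, 1], [0, 0, 0, 1.5, 0.2, 0, 1], [0, 0, 0, 2, 0, 0, 1], [0, 0, 0, 2, 0, 0, 1], [0, 0, 0, 2, 0, 0, 1], [0, 0, 0, 1.5, 0, 0, 1], [0, 0, 0, 0.8, 0, 0, 1], [0, 0, 0, 0, 0, 0, 1]]
  ]
}}

```text
time: 4.35
tool_pos: [0.5158, 0.1775, 0.0805]
tcp_rot: [1.137, 1.251, -1.147]
wrist_force: [-0.5, 0.1, -0.7]
width: 1.002
```

Run:
```python
from h import *
go([.515,.1833,.078],tgt(TY,0,1))
```

```text
t 4.35 tcp [0.5158 0.1775 0.0805] F [-0.5  0.1 -0.7] w 1.002 q [ 0.29  0.15  2.01 -0.    0.98  0.2 ]
turn total [-0.004  0.004  0.004] shift cm (tool axes now) [ 0.25 -0.02 -0.59]
```

Request:
{"method": "arm_command", "body": {
  "series": [
    [[-0.004, 0.004, 0.004, 0.25, 0, -0.6, 1], [0, 0, 0, 0, 0, 0, 1], [0, 0, 0, 0, 0, 0, 0.4], [0, 0, 0, 0, 0, 0, 0.2], [0, 0, 0, 0, 0, 0, 0], [0, 0, 0, 0, 0, 0, 0], [0, 0, 0, 0, 0, 0, 0], [0, 0, 0, 0, 0, 0, 0], [0, 0, 0, 0, 0, 0, 0], [0, 0, 0, 0, 0, 0, 0]]
  ],
  "newtons": 80
}}

```text
time: 5.35
tool_pos: [0.5182, 0.1848, 0.0814]
tcp_rot: [1.144, 1.249, -1.133]
wrist_force: [-0.1, -0.1, -1.3]
width: -0.0
```

Run:
```python
from h import *
go([.515,.1833,.2],tgt(TY,0,1))
p,d=bot.read_camera("side");cv2.imwrite("pics/s2.png",p)
```

```text
t 5.35 tcp [0.5182 0.1848 0.0814] F [-0.1 -0.1 -1.3] w -0.0 q [0.3  0.15 2.01 0.   0.97 0.2 ]
turn total [-0.    -0.002 -0.007] shift cm (tool axes now) [-11.86  -0.26   0.09]
```

View pics/s2.png

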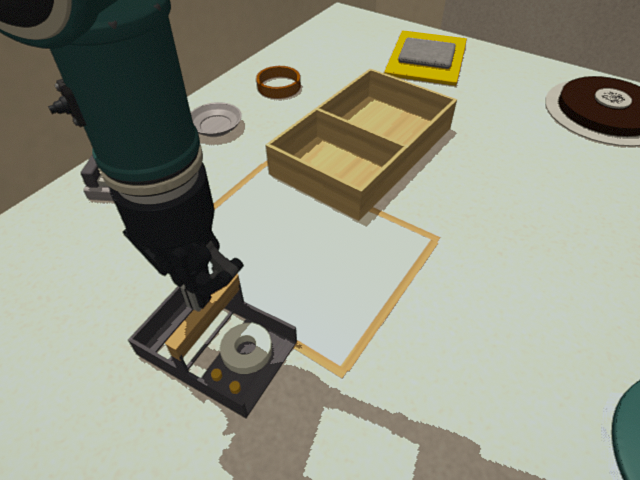

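Width reads 0.0, but a 14 mm handle should leave about 0.16. I'll look closer.

Run:
```python
from h import *
p,d=bot.read_camera("wrist");cv2.imwrite("pics/w3.png",p)
p2=cv2.imread("pics/s2.png")[180:420,100:340];cv2.imwrite("pics/s3.png",cv2.resize(p2,(600,600)))
t,_=bot.read_camera("top");cv2.imwrite("pics/t3.png",cv2.resize(t[100:340,60:300],(600,600)))
```

```text
(no output)
```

View pics/w3.png

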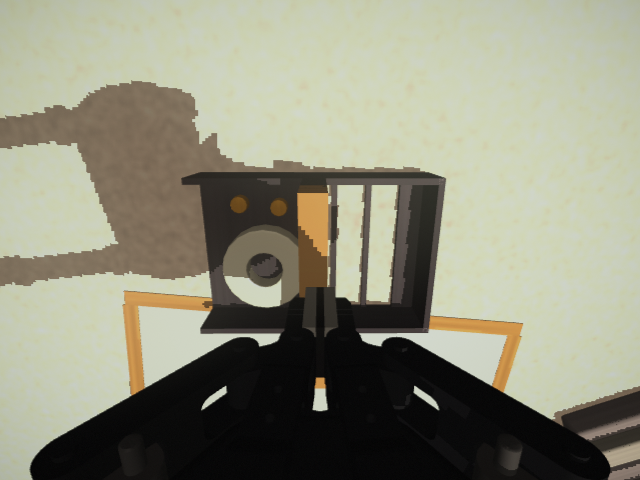

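View pics/s3.png

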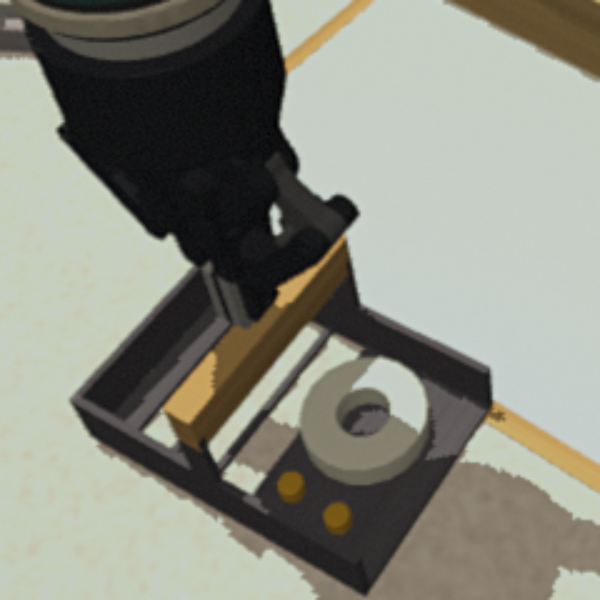

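View pics/t3.png

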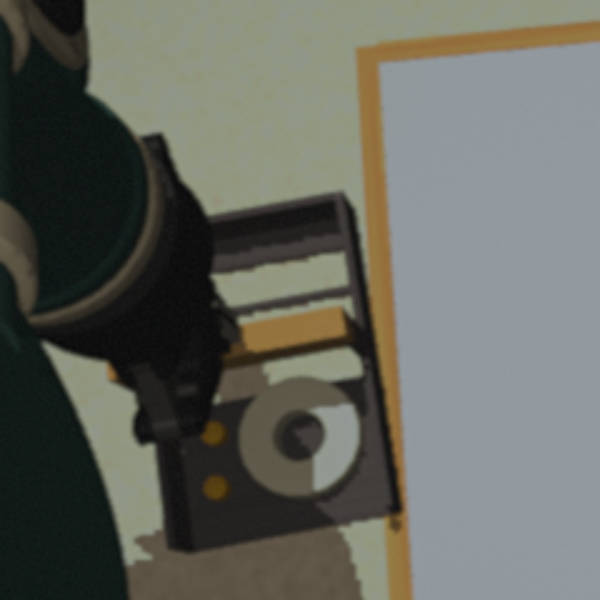

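Run:
```python
from h import *
s=bot.read_state();C=R.from_rotvec(s['tcp_rot']).as_matrix();print(bot.finger_overhang,s['width'])
for n in("side","wrist"):
    for a in(0,.003,.022): print(n,a,(s['tool_pos']+C[:,0]*a).round(3),proj(n,s['tool_pos']+C[:,0]*a).round(0))
p,d=bot.read_camera("side");W=cloud("side",d)
print("side column points")
for v in range(270,330,4): print(v,[(u,W[v,u].round(3).tolist()) for u in(186,192,198,204)])
p,d=bot.read_camera("wrist");W=cloud("wrist",d)
for v in(290,300,310,320,340): print(v,[(u,W[v,u].round(3).tolist()) for u in(305,312,320,328,335)])
```

```text
0.022 -0.002004012774285482
side 0 [0.518 0.185 0.081] [202. 309.]
side 0.003 [0.518 0.185 0.078] [203. 311.]
side 0.022 [0.518 0.185 0.059] [206. 320.]
wrist 0 [0.518 0.185 0.081] [319. 293.]
wrist 0.003 [0.518 0.185 0.078] [319. 290.]
wrist 0.022 [0.518 0.185 0.059] [319. 275.]
side column points
270 [(186, [0.499, 0.199, 0.177]), (192, [0.498, 0.194, 0.173]), (198, [0.502, 0.186, 0.162]), (204, [0.505, 0.177, 0.15])]
274 [(186, [0.499, 0.2, 0.173]), (192, [0.502, 0.193, 0.163]), (198, [0.511, 0.181, 0.144]), (204, [0.504, 0.179, 0.147])]
278 [(186, [0.5, 0.201, 0.167]), (192, [0.502, 0.194, 0.159]), (198, [0.505, 0.186, 0.147]), (204, [0.499, 0.184, 0.149])]
282 [(186, [0.503, 0.201, 0.159]), (192, [0.502, 0.196, 0.154]), (198, [0.502, 0.19, 0.147]), (204, [0.494, 0.188, 0.151])]
286 [(186, [0.512, 0.197, 0.141]), (192, [0.503, 0.196, 0.148]), (198, [0.501, 0.191, 0.143]), (204, [0.487, 0.194, 0.157])]
290 [(186, [0.516, 0.196, 0.131]), (192, [0.504, 0.197, 0.141]), (198, [0.497, 0.195, 0.145]), (204, [0.488, 0.195, 0.151])]
294 [(186, [0.519, 0.196, 0.122]), (192, [0.511, 0.194, 
[... 1120 characters left out ...]
(320, [0.517, 0.196, 0.101]), (328, [0.521, 0.196, 0.101]), (335, [0.534, 0.149, 0.003])]
300 [(305, [0.511, 0.195, 0.109]), (312, [0.514, 0.195, 0.109]), (320, [0.517, 0.195, 0.109]), (328, [0.521, 0.196, 0.11]), (335, [0.524, 0.196, 0.11])]
310 [(305, [0.511, 0.195, 0.118]), (312, [0.514, 0.196, 0.118]), (320, [0.517, 0.195, 0.118]), (328, [0.52, 0.196, 0.118]), (335, [0.523, 0.196, 0.118])]
320 [(305, [0.511, 0.196, 0.126]), (312, [0.514, 0.195, 0.124]), (320, [0.517, 0.195, 0.125]), (328, [0.52, 0.196, 0.126]), (335, [0.523, 0.196, 0.125])]
340 [(305, [0.512, 0.196, 0.139]), (312, [0.514, 0.197, 0.14]), (320, [0.518, 0.19, 0.13]), (328, [0.52, 0.196, 0.139]), (335, [0.522, 0.197, 0.14])]
```

Side and wrist depth both put the shut fingertips at z of about 0.09, just above the handle top. The stated overhang predicts 0.059 from the reported TCP, so I trust the camera measurement. I'll open, go about 3.3 cm lower and check the tips again.

Request:
{"method": "arm_command", "body": {
  "series": [
    [[0, 0, 0, 0, -0.3, 0.1, 1], [0, 0, 0, 0, 0, 0, 1], [0, 0, 0, 0, 0, 0, 1], [0, 0, 0, 0, 0, 0, 1], [0, 0, 0, 0, 0, 0, 1], [0, 0, 0, 0, 0, 0, 1], [0, 0, 0, 1, 0, 0, 1], [0, 0, 0, 1, 0, 0, 1], [0, 0, 0, 0.6, 0, 0, 1], [0, 0, 0, 0, 0, 0, 1]]
  ]
}}

```text
time: 6.6
tool_pos: [0.5146, 0.1832, 0.0524]
tcp_rot: [1.143, 1.25, -1.134]
wrist_force: [0.6, -0.6, 0.0]
width: 1.002
```

Run:
```python
from h import *
go([.515,.1833,.048],tgt(TY,0,1))
p,d=bot.read_camera("side");cv2.imwrite("pics/s4.png",cv2.resize(p[180:420,100:340],(600,600)))
p,d=bot.read_camera("wrist");cv2.imwrite("pics/w4.png",p)
```

```text
t 6.6 tcp [0.5146 0.1832 0.0524] F [ 0.6 -0.6  0. ] w 1.002 q [0.3  0.18 2.04 0.   0.92 0.2 ]
turn total [-0.    -0.002 -0.006] shift cm (tool axes now) [ 0.44  0.03 -0.  ]
```

View pics/s4.png

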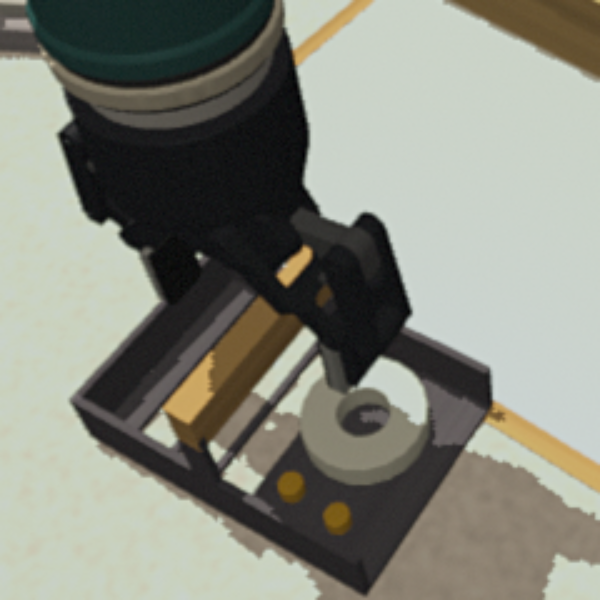

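View pics/w4.png

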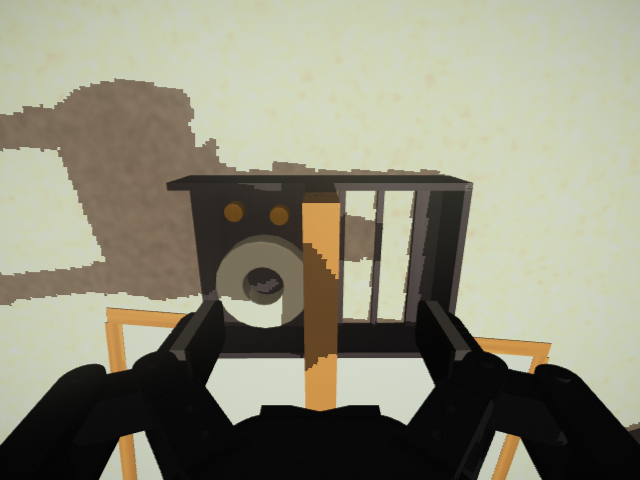

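Run:
```python
from h import *
go([.515,.1833,.048],tgt(TY,0,1))
p,d=bot.read_camera("side");W=cloud("side",d)
for v in range(318,340,2): print(v,[(u,W[v,u].round(3).tolist()) for u in(232,236,240)])
```

```text
t 6.7 tcp [0.5153 0.1834 0.0534] F [-0.2 -0.9  1. ] w 1.0 q [0.3  0.18 2.04 0.   0.92 0.2 ]
turn total [-0.    -0.002 -0.007] shift cm (tool axes now) [ 0.54 -0.04  0.01]
318 [(232, [0.462, 0.191, 0.122]), (236, [0.462, 0.187, 0.116]), (240, [0.451, 0.19, 0.13])]
320 [(232, [0.466, 0.189, 0.112]), (236, [0.464, 0.186, 0.11]), (240, [0.459, 0.185, 0.112])]
322 [(232, [0.466, 0.19, 0.109]), (236, [0.465, 0.186, 0.105]), (240, [0.459, 0.186, 0.109])]
324 [(232, [0.466, 0.19, 0.106]), (236, [0.465, 0.186, 0.102]), (240, [0.459, 0.186, 0.106])]
326 [(232, [0.467, 0.19, 0.102]), (236, [0.465, 0.187, 0.098]), (240, [0.46, 0.186, 0.102])]
328 [(232, [0.466, 0.191, 0.099]), (236, [0.466, 0.187, 0.093]), (240, [0.46, 0.186, 0.098])]
330 [(232, [0.468, 0.191, 0.094]), (236, [0.466, 0.187, 0.09]), (240, [0.462, 0.186, 0.092])]
332 [(232, [0.468, 0.191, 0.091]), (236, [0.466, 0.188, 0.088]), (240, [nan, nan, nan])]
334 [(232, [0.469, 0.191, 0.085]), (236, [0.466, 0.189, 0.085]), (240, [0.495, 0.162, 0.02])]
336 [(232, [0.501, 0.169, 0.02]), (236, [0.465, 0.19, 0.083]), (240, [0.493, 0.164, 0.02])]
338 [(232, [0.5, 0.171, 0.02]), (236, [0.495, 0.168, 0.021]), (240, [0.494, 0.164, 0.016])]
```

Open tips are at z≈0.083 with the TCP at 0.053, so shut tips would be near 0.069. I go 1.5 cm lower and close.

Request:
{"method": "arm_command", "body": {
  "series": [
    [[0, 0, 0, 0.8, 0, 0, 1], [0, 0, 0, 0.7, 0, 0, 1], [0, 0, 0, 0, 0, 0, 1], [0, 0, 0, 0, 0, 0, 0.4], [0, 0, 0, 0, 0, 0, 0.1], [0, 0, 0, 0, 0, 0, 0], [0, 0, 0, 0, 0, 0, 0], [0, 0, 0, 0, 0, 0, 0], [0, 0, 0, 0, 0, 0, 0], [0, 0, 0, 0, 0, 0, 0]]
  ],
  "newtons": 80
}}

```text
time: 7.75
tool_pos: [0.5169, 0.184, 0.0392]
tcp_rot: [1.146, 1.248, -1.13]
wrist_force: [0.0, 0.5, -0.8]
width: 0.152
```

Run:
```python
from h import *
go([.515,.1833,.048],tgt(TY,0,1))
p,d=bot.read_camera("side");cv2.imwrite("pics/s5.png",cv2.resize(p[180:420,100:340],(600,600)))
```

```text
t 7.75 tcp [0.5169 0.184  0.0392] F [ 0.   0.5 -0.8] w 0.152 q [0.3  0.2  2.04 0.   0.89 0.2 ]
turn total [-0.    -0.003 -0.01 ] shift cm (tool axes now) [-0.88 -0.19  0.05]
```

View pics/s5.png

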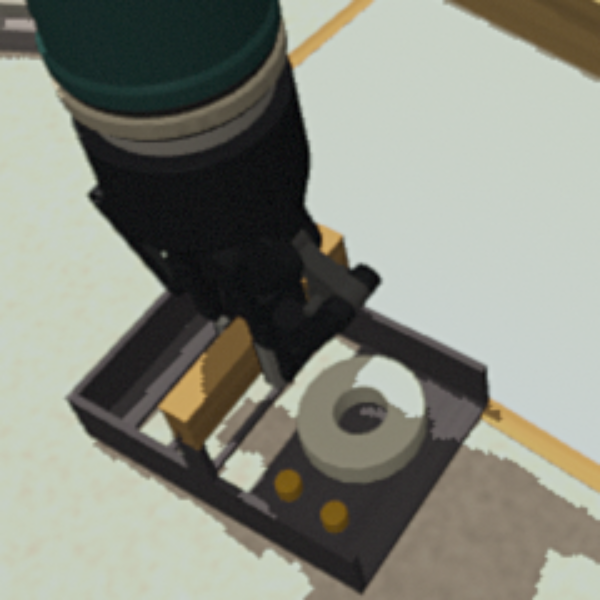

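Gripped: width 0.152 is about 13 mm. Lifting smoothly.

Request:
{"method": "arm_command", "body": {
  "series": [
    [[0, 0, 0, -0.4, 0, 0, 0], [0, 0, 0, -0.8, 0, 0, 0], [0, 0, 0, -1.2, 0, 0, 0], [0, 0, 0, -1.6, 0, 0, 0], [0, 0, 0, -1.9, 0, 0, 0], [0, 0, 0, -1.9, 0, 0, 0], [0, 0, 0, -1.9, 0, 0, 0], [0, 0, 0, -1.6, 0, 0, 0], [0, 0, 0, -1.2, 0, 0, 0], [0, 0, 0, -0.6, 0, 0, 0]]
  ]
}}

```text
time: 8.8
tool_pos: [0.5124, 0.1825, 0.1774]
tcp_rot: [1.142, 1.25, -1.134]
wrist_force: [-0.2, 0.2, -3.5]
width: 0.155
```

```bash
cat >> h.py <<'E'
OFF=0.036
def hgo(bx,by,hz,tilt,yaw=BY):
    "handle centre at box coords bx,by and height hz"
    Hc=BP+R.from_euler('z',BY).apply([bx,by,0]); Hc[2]=hz
    r=tgt(yaw,tilt,1); return go(Hc+OFF*r.apply([1,0,0]),r)
E
python3 - <<'E'
from h import *
hgo(0.005,0.052,0.195,0)
p,d=bot.read_camera("side");cv2.imwrite("pics/s6.png",p)
E
```

```text
t 8.8 tcp [0.5124 0.1825 0.1774] F [-0.2  0.2 -3.5] w 0.155 q [0.3  0.04 1.94 0.   1.16 0.2 ]
turn total [ 0.148 -0.002 -0.005] shift cm (tool axes now) [ 1.79  2.61 38.1 ]
```

View pics/s6.png

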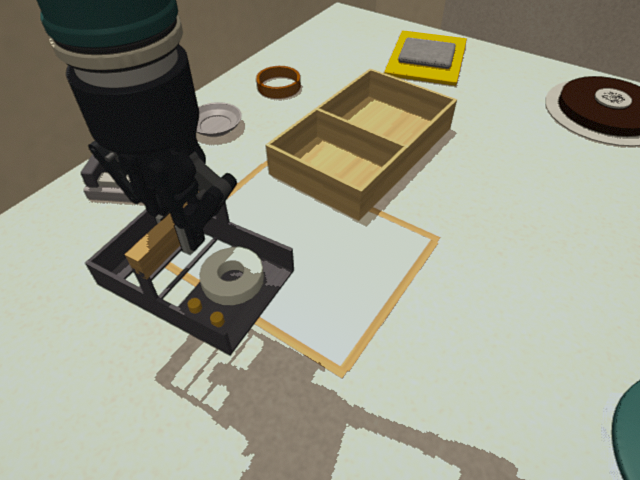

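The tray is level with the core and spacers inside. Now the transport.

Request:
{"method": "arm_command", "body": {
  "series": [
    [[0.005, 0, 0, 0, 0, 0.4, 0], [0.005, 0, 0, 0, 0.1, 0.8, 0], [0.01, 0, 0, 0, 0.1, 1.2, 0], [0.01, 0, 0, 0, 0.1, 1.6, 0], [0.01, 0, 0, 0, 0.1, 2, 0], [0.01, 0, 0, 0, 0.1, 2.4, 0], [0.01, 0, 0, 0, 0.1, 2.4, 0], [0.01, 0, 0, 0, 0.1, 2.4, 0], [0.01, 0, 0, 0, 0.1, 2.4, 0], [0.01, 0, 0, 0, 0.1, 2.4, 0]]
  ]
}}

```text
time: 9.85
tool_pos: [0.525, -0.009, 0.1689]
tcp_rot: [1.204, 1.215, -1.216]
wrist_force: [-0.7, -0.3, -3.3]
width: 0.148
```

Request:
{"method": "arm_command", "body": {
  "series": [
    [[0.01, 0, 0, 0, 0, 2.4, 0], [0.01, 0, 0, 0, 0.1, 2.4, 0], [0.01, 0, 0, 0, 0.1, 2.4, 0], [0.01, 0, 0, 0, 0.1, 2.4, 0], [0.01, 0, 0, 0, 0, 2, 0], [0, 0, 0, 0, 0, 1.6, 0], [0, 0, 0, 0, 0, 1.2, 0], [0, 0, 0, 0, 0, 0.8, 0], [0, 0, 0, 0, 0, 0.3, 0]]
  ]
}}

```text
time: 10.75
tool_pos: [0.5144, -0.1807, 0.1602]
tcp_rot: [1.244, 1.196, -1.276]
wrist_force: [0.3, 0.7, -3.4]
width: 0.153
```

Run:
```python
from h import *
hgo(0.005,0.052,0.195,0)
p,d=bot.read_camera("side");cv2.imwrite("pics/s7.png",p)
p,d=bot.read_camera("top");cv2.imwrite("pics/t7.png",p)
```

```text
t 10.75 tcp [ 0.5144 -0.1807  0.1602] F [ 0.3  0.7 -3.4] w 0.153 q [-0.38  0.08  1.93 -0.01  1.15 -0.31]
turn total [-0.012  0.001  0.025] shift cm (tool axes now) [-0.03  6.11  0.97]
```

View pics/s7.png

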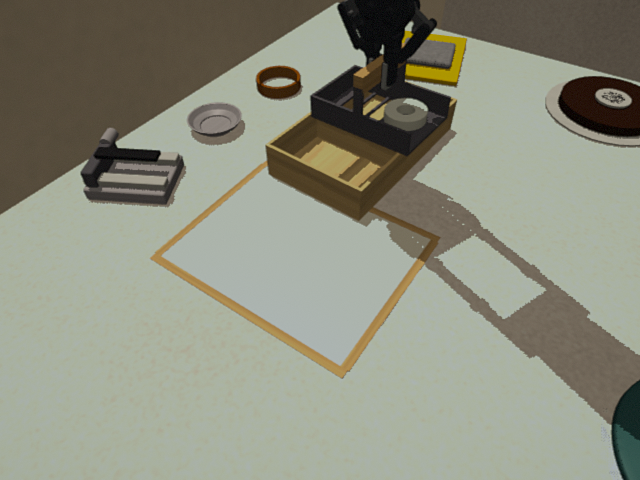

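View pics/t7.png

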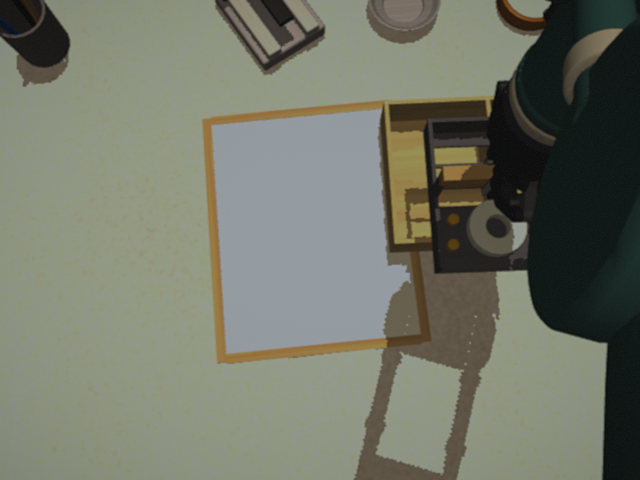

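The side and top views show the tray over the box with the spacers at (453,219) and (453,245) and the core at (497,228). I'll measure the spacer positions in the box frame.

Run:
```python
from h import *
p,d=bot.read_camera("top");W=cloud("top",d)
inv=R.from_euler('z',-BY)
for n,(u,v) in dict(s0=(453,219),s1=(453,245),corehole_l=(475,230),rim=(438,260),handle=(463,174),frontL=(430,122)).items():
    P=np.nanmedian(W[v-2:v+3,u-2:u+3].reshape(-1,3),0); print(n,inv.apply(P-BP).round(4))
```

```text
s0 [-0.0829  0.0937  0.1358]
s1 [-0.1107  0.0965  0.1366]
corehole_l [-0.0972  0.0737  0.1419]
rim [-0.1284  0.1167  0.1534]
handle [-0.0569  0.0976  0.2085]
frontL [0.0192 0.1126 0.1525]
```

Request:
{"method": "arm_command", "body": {
  "series": [
    [[0, 0, 0, 0, 0.4, 0.1, 0], [0, 0, 0, 0, 0.8, 0.1, 0], [0, 0, 0, 0, 1.2, 0.2, 0], [0, 0, 0, 0, 1.3, 0.2, 0], [0, 0, 0, 0, 1.1, 0.2, 0], [0, 0, 0, 0, 0.7, 0.1, 0], [0, 0, 0, 0, 0.3, 0, 0], [0, 0, 0, 0, 0, 0, 0]]
  ]
}}

```text
time: 11.7
tool_pos: [0.5797, -0.1906, 0.159]
tcp_rot: [1.242, 1.197, -1.27]
wrist_force: [0.2, 1.2, -4.2]
width: 0.152
```

Run:
```python
from h import *
hgo(0.005,0.052,0.195,0)
hgo(0.005,0.052,0.195,0.54)
```

```text
t 11.7 tcp [ 0.5797 -0.1906  0.159 ] F [ 0.2  1.2 -4.2] w 0.152 q [-0.35  0.2   1.8  -0.01  1.17 -0.29]
turn total [-0.007  0.001  0.023] shift cm (tool axes now) [ 0.01 -0.47  0.41]
t 11.7 tcp [ 0.5797 -0.1906  0.159 ] F [ 0.2  1.2 -4.2] w 0.152 q [-0.35  0.2   1.8  -0.01  1.17 -0.29]
turn total [-0.007 -0.001 -0.517] shift cm (tool axes now) [-0.46 -2.34  0.42]
```

Request:
{"method": "arm_command", "body": {
  "series": [
    [[0, 0, -0.02, 0, -0.1, 0, 0], [0, 0, -0.03, 0, -0.1, 0.1, 0], [0, 0, -0.03, 0, -0.1, 0.1, 0], [0, 0, -0.03, 0, -0.1, 0.1, 0], [0, 0, -0.03, 0, -0.1, 0, 0], [0, 0, -0.03, 0, -0.1, 0, 0], [0, 0, -0.03, 0, -0.1, 0, 0], [0, 0, -0.03, 0, -0.1, 0, 0], [0, 0, -0.03, 0, -0.1, 0, 0], [0, 0, -0.03, 0, -0.1, 0, 0]]
  ]
}}

```text
time: 12.7
tool_pos: [0.566, -0.1931, 0.1617]
tcp_rot: [1.087, 1.426, -1.493]
wrist_force: [-0.8, 0.4, -2.9]
width: 0.155
```

Request:
{"method": "arm_command", "body": {
  "series": [
    [[0, 0, -0.03, 0, -0.1, 0, 0], [0, 0, -0.03, 0, -0.1, 0, 0], [0, 0, -0.03, 0, -0.1, 0, 0], [0, 0, -0.03, 0, -0.1, 0, 0], [0, 0, -0.03, 0, -0.1, 0, 0], [0, 0, -0.03, 0, -0.1, 0, 0], [0, 0, -0.03, 0, -0.1, 0, 0], [0, 0, -0.02, 0, -0.1, 0, 0], [0, 0, 0, 0, 0, 0, 0], [0, 0, 0, 0, 0, 0, 0]]
  ]
}}

```text
time: 13.7
tool_pos: [0.5603, -0.1933, 0.1654]
tcp_rot: [0.944, 1.597, -1.659]
wrist_force: [-0.0, -0.5, -3.3]
width: 0.156
```

Run:
```python
from h import *
hgo(0.005,0.052,0.195,0.54)
p,d=bot.read_camera("side");cv2.imwrite("pics/s8.png",p)
p,d=bot.read_camera("top");cv2.imwrite("pics/t8.png",p)
```

```text
t 13.7 tcp [ 0.5603 -0.1933  0.1654] F [-0.  -0.5 -3.3] w 0.156 q [-0.3   0.53  1.44 -0.13  1.72 -0.22]
turn total [-0.011 -0.003  0.028] shift cm (tool axes now) [ 0.32 -0.27  0.03]
```

View pics/s8.png

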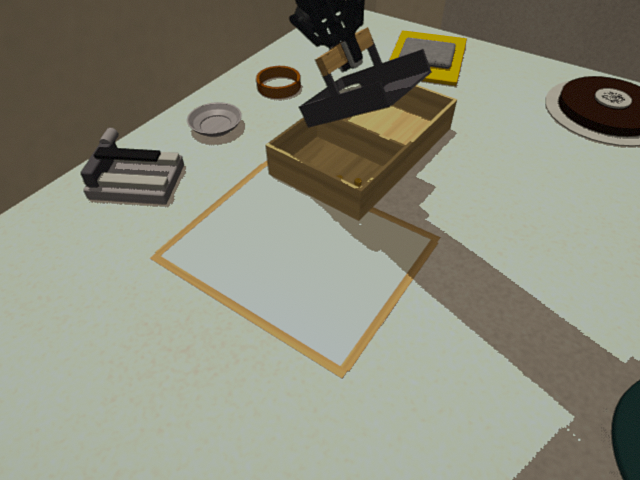

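View pics/t8.png

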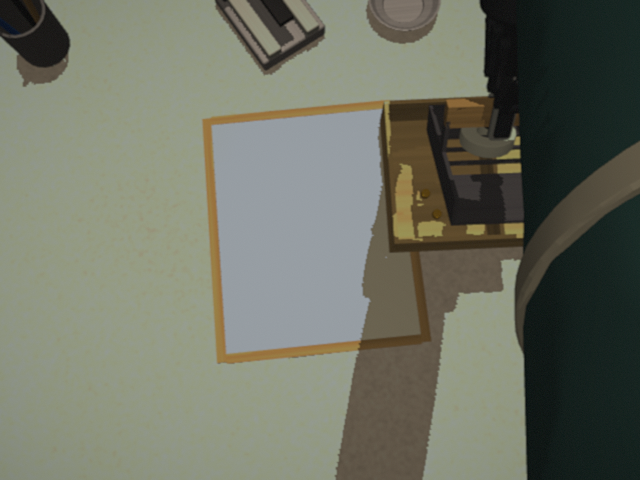

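Both spacers lie in the narrow compartment at (425,194) and (437,214), and the core is still in the tray at (487,140). I'll check these against depth.

Run:
```python
from h import *
p,d=bot.read_camera("top");W=cloud("top",d)
inv=R.from_euler('z',-BY)
for n,(u,v) in dict(s0=(425,194),s1=(437,214)).items():
    P=np.nanmedian(W[v-1:v+2,u-1:u+2].reshape(-1,3),0); print(n,inv.apply(P-BP).round(4))
s=bot.read_state();C=R.from_rotvec(s['tcp_rot']);M=C.as_matrix()
T=np.stack([M[:,1],-M[:,2],-M[:,0]],1); O=s['tool_pos']-.036*M[:,0]-.075*T[:,2]
for u,v in [(470,148),(463,140),(487,152),(510,146),(480,133),(455,210),(468,110)]:
    print((u,v),((W[v,u]-O)@T).round(3))
cv2.imwrite("pics/t8z.png",cv2.resize(p[80:260,370:550],(720,600)))
```

```text
s0 [-0.021   0.0981  0.0151]
s1 [-0.0478  0.0852  0.0153]
(470, 148) [0.026 0.014 0.01 ]
(463, 140) [0.037 0.02  0.013]
(487, 152) [ 0.017 -0.002  0.011]
(510, 146) [ 0.023 -0.028  0.014]
(480, 133) [ 0.06  -0.005  0.005]
(455, 210) [-0.081  0.051  0.02 ]
(468, 110) [-0.007  0.034  0.082]
```

View pics/t8z.png

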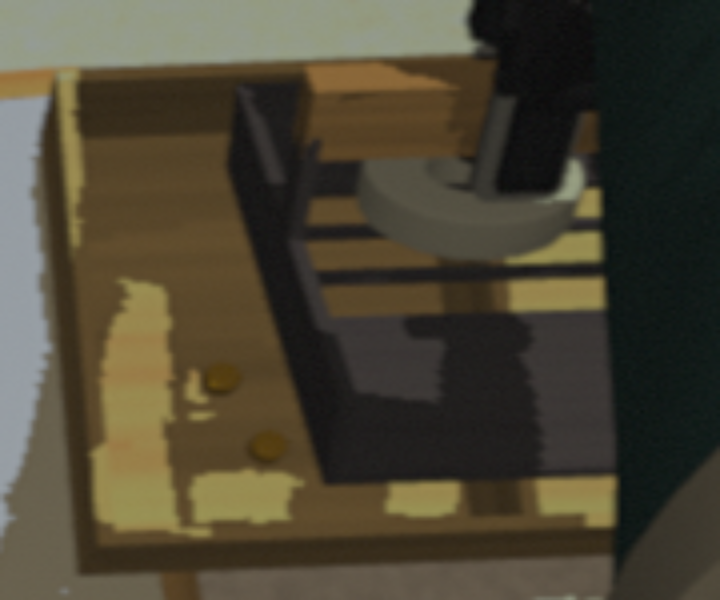

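Both spacers rest on the box floor (top at z 0.015) well inside the narrow compartment. The core sits at the tray's front wall. Levelling.

Request:
{"method": "arm_command", "body": {
  "series": [
    [[0, 0, 0.03, 0, 0.1, 0, 0], [0, 0, 0.05, 0, 0.2, 0, 0], [0, 0, 0.06, 0, 0.2, 0, 0], [0, 0, 0.07, 0, 0.2, 0, 0], [0, 0, 0.07, 0, 0.2, 0, 0], [0, 0, 0.07, 0, 0.2, 0, 0], [0, 0, 0.06, 0, 0.2, 0, 0], [0, 0, 0.05, 0, 0.2, 0, 0], [0, 0, 0.03, 0, 0.1, 0, 0], [0, 0, 0, 0, 0, 0, 0]]
  ]
}}

```text
time: 14.85
tool_pos: [0.5718, -0.194, 0.1643]
tcp_rot: [1.232, 1.21, -1.295]
wrist_force: [0.7, 0.0, -2.6]
width: 0.151
```

Run:
```python
from h import *
hgo(0.08,-0.0585,0.195,0)
```

```text
t 14.85 tcp [ 0.5718 -0.194   0.1643] F [ 0.7  0.  -2.6] w 0.151 q [-0.36  0.2   1.79 -0.02  1.2  -0.28]
turn total [-0.013  0.005  0.048] shift cm (tool axes now) [ 0.2   7.95 10.97]
```

Request:
{"method": "arm_command", "body": {
  "series": [
    [[0, 0, 0, 0, 0.3, 0.5, 0], [0, 0, 0, 0, 0.6, 0.9, 0], [0, 0, 0, 0, 0.9, 1.2, 0], [0, 0, 0, 0, 1, 1.4, 0], [0, 0, 0, 0, 1.1, 1.5, 0], [0, 0, 0, 0, 1.1, 1.5, 0], [0, 0, 0, 0, 1, 1.4, 0], [0, 0, 0, 0, 0.9, 1.2, 0], [0, 0, 0, 0, 0.6, 0.9, 0], [0, 0, 0, 0, 0.3, 0.4, 0]]
  ]
}}

```text
time: 15.85
tool_pos: [0.6501, -0.3212, 0.1574]
tcp_rot: [1.229, 1.211, -1.298]
wrist_force: [-0.6, 0.4, -2.1]
width: 0.158
```

Run:
```python
from h import *
hgo(0.08,-0.0585,0.195,0)
hgo(0.08,-0.0585,0.195,-.63)
p,d=bot.read_camera("top");cv2.imwrite("pics/t9.png",p)
p,d=bot.read_camera("side");cv2.imwrite("pics/s9.png",p)
```

```text
t 15.85 tcp [ 0.6501 -0.3212  0.1574] F [-0.6  0.4 -2.1] w 0.158 q [-0.48  0.43  1.51 -0.03  1.25 -0.4 ]
turn total [-0.013  0.007  0.051] shift cm (tool axes now) [-0.13 -0.72 -1.21]
t 15.85 tcp [ 0.6501 -0.3212  0.1574] F [-0.6  0.4 -2.1] w 0.158 q [-0.48  0.43  1.51 -0.03  1.25 -0.4 ]
turn total [-0.011  0.011  0.681] shift cm (tool axes now) [-0.93  1.36 -1.23]
```

View pics/t9.png

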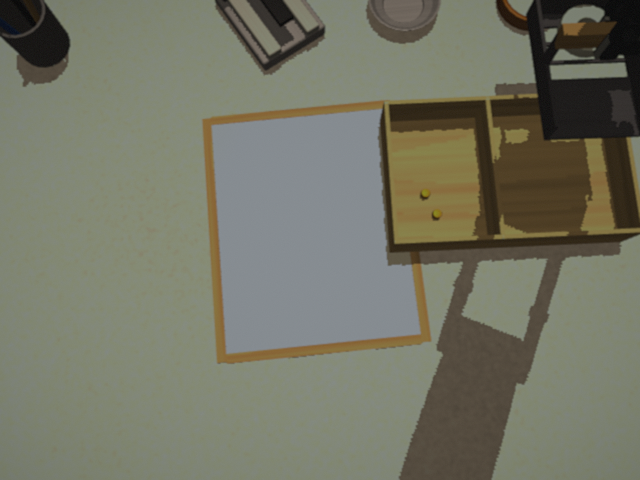

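View pics/s9.png

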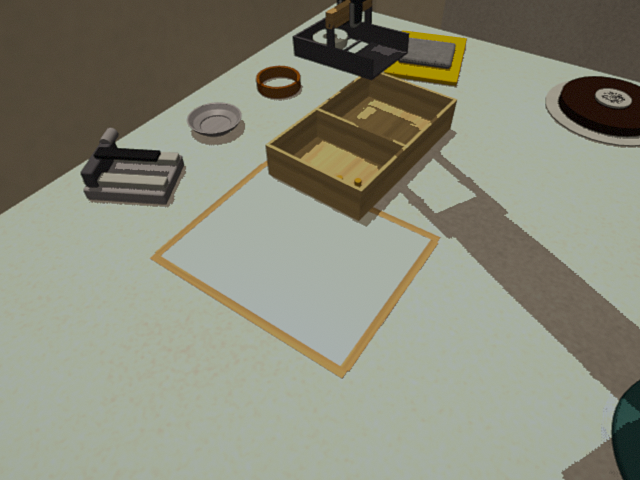

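The tray is in position: the core is still at its front wall (580,30) and the spacers are unchanged. Tilting rearward.

Request:
{"method": "arm_command", "body": {
  "series": [
    [[0, 0, 0.03, -0.1, 0, -0.3, 0], [0, 0, 0.05, -0.1, 0.1, -0.5, 0], [0, 0, 0.07, -0.1, 0.1, -0.4, 0], [0, 0, 0.08, -0.1, 0.1, 0, 0], [0, 0, 0.08, -0.1, 0.1, 0, 0], [0, 0, 0.08, -0.1, 0.2, 0, 0], [0, 0, 0.08, -0.1, 0.2, 0, 0], [0, 0, 0.08, -0.1, 0.2, 0, 0], [0, 0, 0.07, -0.1, 0.1, 0, 0], [0, 0, 0.03, 0, 0.1, 0, 0]]
  ]
}}

```text
time: 16.95
tool_pos: [0.6567, -0.2992, 0.1689]
tcp_rot: [1.463, 0.706, -0.79]
wrist_force: [-0.5, 0.7, -3.1]
width: 0.156
```

Request:
{"method": "arm_command", "body": {
  "series": [
    [[0, 0, 0, 0, 0, 0, 0], [0, 0, 0, 0, 0, 0, 0], [0, 0, 0, 0, 0, 0, 0], [0, 0, 0, 0, 0, 0, 0]]
  ]
}}

```text
time: 17.35
tool_pos: [0.655, -0.2965, 0.1687]
tcp_rot: [1.462, 0.711, -0.79]
wrist_force: [0.1, -0.4, -2.3]
width: 0.154
```

Run:
```python
from h import *
hgo(0.08,-0.0585,0.195,-.63)
p,d=bot.read_camera("top");cv2.imwrite("pics/t10.png",p)
```

```text
t 17.35 tcp [ 0.655  -0.2965  0.1687] F [ 0.1 -0.4 -2.3] w 0.154 q [-0.61  0.1   2.03  0.6   0.57 -1.  ]
turn total [-0.     0.002  0.019] shift cm (tool axes now) [0.84 0.71 1.27]
```

View pics/t10.png

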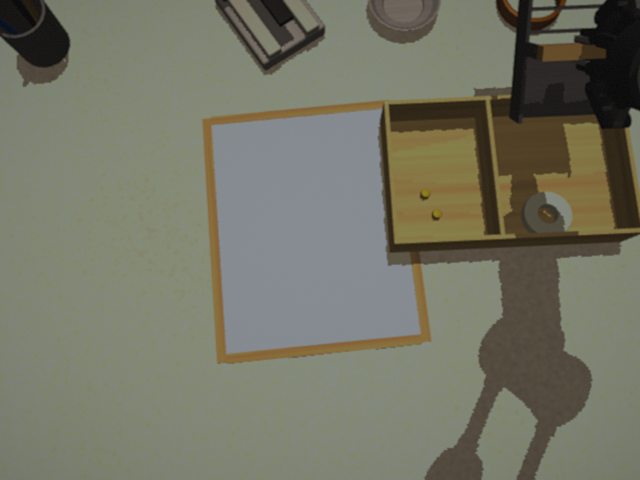

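The core lies in the wide compartment at (548,213), and the spacers are still in the narrow one. Levelling the tray and going back to its original spot.

Request:
{"method": "arm_command", "body": {
  "series": [
    [[0, 0, -0.06, 0, 0, 0, 0], [0, 0, -0.07, -0.1, 0, 0, 0], [0, 0, -0.07, -0.1, 0, 0, 0], [0, 0, -0.07, -0.1, 0, 0, 0], [0, 0, -0.07, -0.1, 0, 0, 0], [0, 0, -0.07, -0.1, 0, 0, 0], [0, 0, -0.07, 0, 0, 0, 0], [0, 0, -0.06, 0, 0, 0, 0], [0, 0, -0.04, 0, 0, 0, 0], [0, 0, 0, 0, 0, 0, 0]]
  ]
}}

```text
time: 18.4
tool_pos: [0.6586, -0.2975, 0.1758]
tcp_rot: [1.253, 1.168, -1.245]
wrist_force: [-0.1, 0.1, -2.7]
width: 0.155
```

Run:
```python
from h import *
go([.515,.1833,.17],tgt(TY,0,1))
```

```text
t 18.4 tcp [ 0.6586 -0.2975  0.1758] F [-0.1  0.1 -2.7] w 0.155 q [-0.46  0.37  1.55 -0.    1.21 -0.4 ]
turn total [-0.152  0.006 -0.012] shift cm (tool axes now) [  0.12 -17.08 -47.19]
```

Request:
{"method": "arm_command", "body": {
  "series": [
    [[0, 0, 0, -0.1, -0.4, -1, 0], [0, 0, 0, -0.1, -0.8, -2, 0], [0, 0, 0, -0.1, -1.1, -3, 0], [0, 0, 0, -0.1, -1.1, -3, 0], [0, 0, 0, -0.1, -1.1, -3, 0], [0, 0, 0, -0.1, -1.1, -3, 0], [0, 0, 0, -0.1, -1.1, -3, 0], [0, 0, 0, -0.1, -1.1, -3, 0], [0, 0, 0, -0.1, -1.1, -3, 0], [0, 0, 0, -0.1, -1.1, -3, 0]]
  ]
}}

```text
time: 19.4
tool_pos: [0.5673, -0.0114, 0.1832]
tcp_rot: [1.268, 1.158, -1.241]
wrist_force: [0.1, 0.5, -2.9]
width: 0.151
```

Request:
{"method": "arm_command", "body": {
  "series": [
    [[-0.02, 0, 0, 0, -1.1, -3, 0], [-0.02, 0, 0, 0, -1.1, -3, 0], [-0.02, 0, 0, 0, -1.1, -3, 0], [-0.02, 0, 0, 0, -1.1, -3, 0], [-0.02, 0, 0, 0, -1, -2.5, 0], [-0.02, 0, 0, 0, -0.5, -1.5, 0], [-0.02, 0, 0, 0, 0, -0.7, 0], [0, 0, 0, 0, 0, 0, 0]]
  ]
}}

```text
time: 20.2
tool_pos: [0.4996, 0.1691, 0.1834]
tcp_rot: [1.168, 1.225, -1.123]
wrist_force: [-0.2, 0.4, -1.8]
width: 0.149
```

Run:
```python
from h import *
go([.515,.1833,.045],tgt(TY,0,1))
```

```text
t 20.2 tcp [0.4996 0.1691 0.1834] F [-0.2  0.4 -1.8] w 0.149 q [ 0.28 -0.01  1.98 -0.    1.14  0.2 ]
turn total [-0.014 -0.003 -0.034] shift cm (tool axes now) [13.9   1.19 -1.25]
```

Request:
{"method": "arm_command", "body": {
  "series": [
    [[-0.01, 0, -0.012, 0.8, 0.4, -0.5, 0], [0, 0, -0.012, 1.5, 0.4, -0.5, 0], [0, 0, 0, 2, 0.4, -0.3, 0], [0, 0, 0, 2, 0, 0, 0], [0, 0, 0, 2, 0, 0, 0], [0, 0, 0, 1.6, 0, 0, 0], [0, 0, 0, 1, 0, 0, 0], [0, 0, 0, 0.6, 0, 0, 0], [0, 0, 0, 0, 0, 0, 0], [0, 0, 0, 0, 0, 0, 0]]
  ]
}}

```text
time: 21.2
tool_pos: [0.5165, 0.1797, 0.0564]
tcp_rot: [1.152, 1.245, -1.146]
wrist_force: [1.4, -0.6, -1.9]
width: 0.153
```

Run:
```python
from h import *
go([.515,.1833,.039],tgt(TY,0,1))
```

```text
t 21.2 tcp [0.5165 0.1797 0.0564] F [ 1.4 -0.6 -1.9] w 0.153 q [0.29 0.18 2.03 0.   0.93 0.21]
turn total [-0.014 -0.001 -0.004] shift cm (tool axes now) [ 1.74 -0.13 -0.37]
```

Request:
{"method": "arm_command", "body": {
  "series": [
    [[0, 0, 0, 0.5, 0, 0, 0], [0, 0, 0, 0.4, 0, 0, 0], [0, 0, 0, 0.3, 0, 0, 0], [0, 0, 0, 0.2, 0, 0, 0], [0, 0, 0, 0, 0, 0, 0]]
  ]
}}

```text
time: 21.7
tool_pos: [0.5191, 0.1805, 0.0443]
tcp_rot: [1.155, 1.242, -1.141]
wrist_force: [0.3, 0.4, -2.7]
width: 0.153
```

Run:
```python
from h import *
go([.515,.1833,.039],tgt(TY,0,1))
```

```text
t 21.7 tcp [0.5191 0.1805 0.0443] F [ 0.3  0.4 -2.7] w 0.153 q [0.29 0.2  2.04 0.   0.9  0.21]
turn total [-0.013 -0.003 -0.009] shift cm (tool axes now) [ 0.53 -0.39 -0.31]
```

Request:
{"method": "arm_command", "body": {
  "series": [
    [[0, 0, 0, 0.2, 0, 0, 0], [0, 0, 0, 0.2, 0, 0, 0], [0, 0, 0, 0, 0, 0, 0]]
  ]
}}

```text
time: 22.0
tool_pos: [0.5194, 0.1807, 0.0404]
tcp_rot: [1.156, 1.242, -1.14]
wrist_force: [0.4, 0.3, -3.3]
width: 0.156
```

Request:
{"method": "arm_command", "body": {
  "series": [
    [[0, 0, 0, 0.1, 0, 0, 0], [0, 0, 0, 0, 0, 0, 0]]
  ]
}}

```text
time: 22.2
tool_pos: [0.5196, 0.1808, 0.0395]
tcp_rot: [1.156, 1.242, -1.14]
wrist_force: [0.2, -0.5, -2.4]
width: 0.154
```

Run:
```python
from h import *
go([.515,.1833,.039],tgt(TY,0,1))
p,d=bot.read_camera("side");W=cloud("side",d)
P=W[260:420,120:310].reshape(-1,3);P=P[(P[:,2]>.028)&(P[:,2]<.045)];print(np.percentile(P[:,2],[50,80,90]))
cv2.imwrite("pics/s11.png",p)
```

```text
t 22.2 tcp [0.5196 0.1808 0.0395] F [ 0.2 -0.5 -2.4] w 0.154 q [0.29 0.2  2.04 0.   0.89 0.21]
turn total [-0.013 -0.003 -0.01 ] shift cm (tool axes now) [ 0.04 -0.44 -0.29]
[0.0343754  0.03572607 0.03631373]
```

View pics/s11.png

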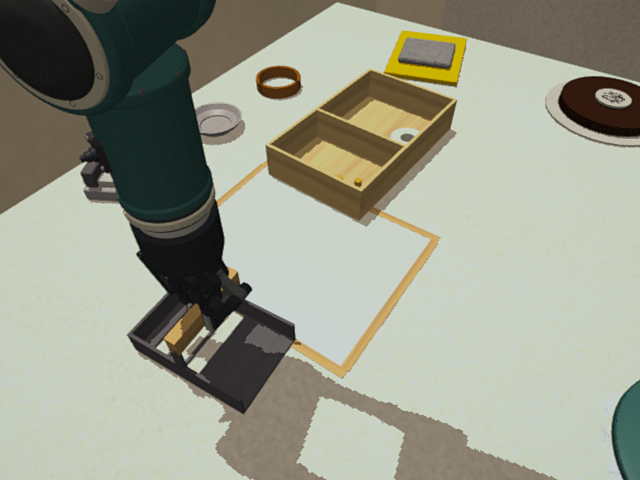

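Request:
{"method": "arm_command", "body": {
  "series": [
    [[0, 0, 0, 0.1, 0, 0, 0], [0, 0, 0, 0, 0, 0, 0]]
  ]
}}

```text
time: 22.45
tool_pos: [0.5199, 0.1809, 0.0393]
tcp_rot: [1.156, 1.242, -1.139]
wrist_force: [-1.4, 0.1, -0.8]
width: 0.153
```

Request:
{"method": "arm_command", "body": {
  "series": [
    [[0, 0, 0, 0.1, 0, 0, 0], [0, 0, 0, 0, 0, 0, 0]]
  ]
}}

```text
time: 22.65
tool_pos: [0.5202, 0.1809, 0.0391]
tcp_rot: [1.156, 1.241, -1.139]
wrist_force: [-0.9, 0.0, 0.3]
width: 0.152
```

Force has gone from −3 to 0 N, so the bench carries the tray. I release and retreat straight up.

Request:
{"method": "arm_command", "body": {
  "series": [
    [[0, 0, 0, 0, 0, 0, 0.3], [0, 0, 0, 0, 0, 0, 0.6], [0, 0, 0, 0, 0, 0, 1], [0, 0, 0, 0, 0, 0, 1], [0, 0, 0, 0, 0, 0, 1], [0, 0, 0, 0, 0, 0, 1], [0, 0, 0, -1, 0, 0, 1], [0, 0, 0, -2, 0, 0, 1], [0, 0, 0, -3, 0, 0, 1], [0, 0, 0, -3, 0, 0, 1]]
  ]
}}

```text
time: 23.65
tool_pos: [0.5161, 0.1796, 0.1281]
tcp_rot: [1.151, 1.245, -1.145]
wrist_force: [-0.0, 0.5, 0.3]
width: 1.002
```

Request:
{"method": "arm_command", "body": {
  "series": [
    [[0, 0, 0, -2, 0, 0, 1], [0, 0, 0, -1, 0, 0, 1], [0, 0, 0, 0, 0, 0, 1], [0, 0, 0, 0, 0, 0, 1]]
  ]
}}

```text
time: 24.05
tool_pos: [0.5194, 0.1806, 0.1665]
tcp_rot: [1.158, 1.24, -1.136]
wrist_force: [0.5, 0.5, -0.3]
width: 0.997
```

Run:
```python
from h import *
go([.515,.1833,.17],tgt(TY,0,1))
p,d=bot.read_camera("side");cv2.imwrite("pics/s12.png",p);Ws=cloud("side",d)
P=Ws[260:420,120:310].reshape(-1,3);P=P[(P[:,2]>.028)&(P[:,2]<.045)];print("rim z",np.percentile(P[:,2],[50,90]))
A=np.c_[P[:,:2],np.ones(len(P))];print("slope",np.linalg.lstsq(A,P[:,2],rcond=None)[0][:2].round(4),rect(P))
p,d=bot.read_camera("top");cv2.imwrite("pics/t12.png",p);W=cloud("top",d)
inv=R.from_euler('z',-BY)
for n,(u,v) in dict(s0=(425,194),s1=(437,214),coreL=(530,213),coreR=(567,213)).items():
    Q=np.nanmedian(W[v-1:v+2,u-1:u+2].reshape(-1,3),0); print(n,inv.apply(Q-BP).round(4))
```

```text
t 24.05 tcp [0.5194 0.1806 0.1665] F [ 0.5  0.5 -0.3] w 0.997 q [0.29 0.06 1.94 0.   1.13 0.21]
turn total [-0.013 -0.004 -0.015] shift cm (tool axes now) [-0.35 -0.41 -0.3 ]
rim z [0.03406703 0.03585897]
slope [-0.003   0.0019] ((521.4749755859375, 181.69168090820312), (161.92820739746094, 108.92909240722656), 4.770431995391846)
s0 [-0.0211  0.0978  0.0143]
s1 [-0.0479  0.0853  0.015 ]
coreL [-0.053  -0.03    0.0199]
coreR [-0.0554 -0.0755  0.0207]
```

View pics/s12.png

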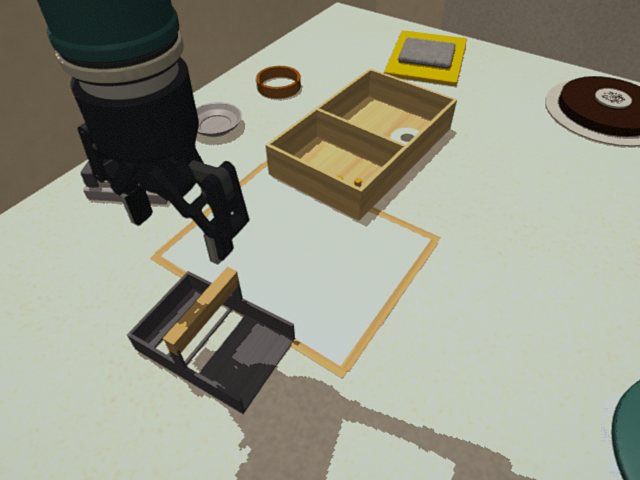

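View pics/t12.png

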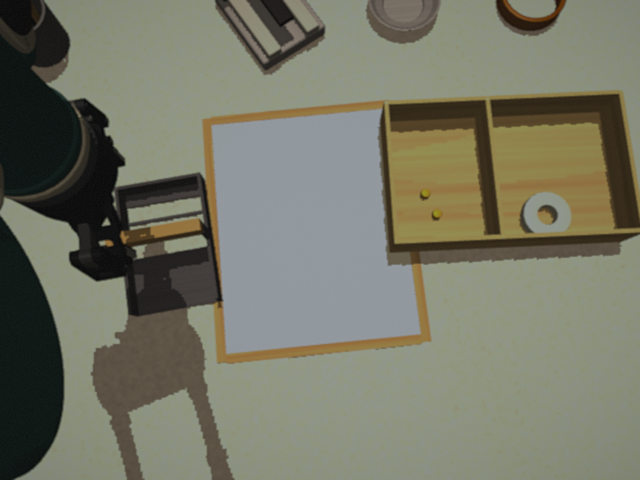

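The empty tray stands flat on the bench and the gripper is clear of it. The spacers at (425,194) and (437,214) are in the narrow compartment, and the core at (547,214) lies flat in the wide one.

```bash
python3 -c "
from workcell import bot
print(bot.finish_job())"
```

```text
the job is handed in; nothing more can be done
None
```

The job is done and handed in at about 24 s of the 64 s allowed. Both spacers dropped through the slots into the narrow compartment, and the core was tipped into the wide one. The empty tray stands back near its starting place, released.

**Last checks (box frame, camera depth):**

| Item | x (mm) | y (mm) | Top z (mm) |
|---|---|---|---|
| spacer | -21 | 98 | 14 |
| spacer | -48 | 85 | 15 |
| core (centre) | about -54 | about -53 | 20 |

- **Tray:** the rim is at 34 mm, which matches the wall height, so the tray stands on the bench. Its slope is below 0.2°.
- **Gripper:** it is open and well above the handle, and the wrist force is near zero.

**What disagreed:** the fingertips were about 3 cm higher than the reported TCP and the 22 mm overhang imply. The first grasp therefore closed on air just above the handle without disturbing anything. I measured the real tip height with the cameras, went lower and gripped. I used that 36 mm offset for the rest of the job.

The job reports no verdict, and I did not read contact forces on the spacers or core. In the pictures I took, the fingers stayed clear of both.

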